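# Load a blank against the end jaw and bring up the sliding stop

### The arm

A 6-joint arm with a two-finger parallel gripper is mounted at the origin on the work surface. World frame = base frame: x ahead of the robot, y to its left, z up, the work surface at z = 0. Lengths are in mm, angles in rad, forces in N, time in s.
With the tool pointing down it reaches from about 275 to 725 mm from the base axis. Payload 5.6 kg.
Tool frame: the origin (TCP) lies at the very end of the fingers, on their centre line; the grasp point (between the pads) lies 19 mm behind it; z points along the fingers, x is the direction in which the jaws open and shut, and the axes are right-handed (so a half turn about z gives the same grasp; the last joint's range is limited). The gripper opens to 85 mm and grips with 20 to 120 N. Pads are 22 mm wide; open, the fingers measure 114 mm over their backs; the gripper's body (76 mm by 85 mm) begins 54 mm behind the grasp point. The pads swing forward as they close: fully open they stand 13 mm farther back than shut.
Start: joints at [-0.966, 0.255, 0.108, 0, -1.424, -0.285], TCP at [172.927, -522.101, 194.083] pointing down, gripper open.
Joint ranges: [-2.95, 2.95], [-1.21, 1.97], [-1.09, 1.5], [-2.87, 1.71], [-2.94, -0.07], [-3.05, 3.05]. Speed limits (rad/s): [2.57, 2.57, 3.14, 3.14, 3.14, 3.14].

### API

Orientations are given as a unit quaternion [w, x, y, z].
In Python, from station import manip gives the robot as it stands.
- The arm moves only by the tool play_rows, never from a script. Its argument "motion" is a list that holds one entry, the list of rows, each a list of 7 numbers: the turn, a rotation vector about the tool's x, y, z in rad, then the shift along the tool's x, y, z in m, then the gripper command: -1 is fully open, 1 is shut, values between are in proportion. A call has exactly 5 rows; each row shifts and turns the commanded pose from where the row before left it, along the tool's axes as they then stand; what a row does not reach is not made up. A row lasts 1/10 s, in which the tool goes at most 50 mm and 8.59 degrees, less where a joint would pass 70% of its speed; a pose out of reach is approached as far as the arm can. A call is refused whole if a number of a shift passes 0.05 or a number of a turn 0.15, either way. A call with a gripper value outside its range is refused whole. The fingers move at their own pace and stop on an object; "grip_force" is the grip in N (left out, the last holds). Time passes only in rows, so rows that do not move let the fingers close, or fill a call up. It gives the time, the measured TCP pose, the force and the opening at its end, in the units of the state.
- manip.get_obs(): the state, without advancing time (a new reading comes with each control period).
- manip.capture(name): name is "side" or "top" or "wrist"; returns a dict with "pixels" (480x640x3 uint8, blue, green, red), "vfov" (degrees; the focal length in pixels is half the picture's height over the tangent of half this angle, whatever the lens; pixels are square), "cx", "cy" (the principal point, pixels), "k1" (the pictures are not rectified: a ray, as slopes to the right and down, at radius r is drawn at 1 + k1 r^2 times it, then the intrinsics apply), "eye" and "rotation" of the camera in the world. Camera axes: x right, y down, z forward; pixel columns grow to the right and rows downward; lengths in mm; the calibration is good to about 2 mm. A picture is of the moment at which its call begins. There is no depth.
- manip.close_job(): hands the job in, once; it reports no verdict.
The state is a dict: "clock": time; "joints": joint angles; "qd": joint speeds; "effort": joint torques, N m; "tcp_pos": TCP position; "ee_rot": TCP orientation; "force": force on the tool from outside, world axes, zero at the start; "wrist_torque": the same for the moment, N m; "opening": finger opening in mm.
Only numpy, scipy, OpenCV 4.12 (cv2) and the standard library are available. Lean on these libraries where they do the work, as an engineer would, in place of code of your own. Each camera call takes 0.05 s, during which the arm holds its last target. There are 200 camera calls.

### The job

Slide the blue stop back by its red grip to make room on the fixture, then lay the bright aluminium block lengthways in the channel between the steel end jaw and the stop and let go of it. Then slide the stop up by its grip until the block sits snugly, with no gap, between the jaw and the stop. Work gently: no dropping or ramming the block, and leave the black block, the spray can and the mallet where they are.

Things in the scene. Friction and masses are not known exactly. Their poses are not given: they have to be found in the camera images.
- fixture: Dark steel fixture plate bolted to the bench, 110 mm wide (its x), from y = -195 to +165 mm, z up; origin under the channel's centre line. Its top, the bed, is 15 mm above the bench. Two guide strips 8 mm wide, 8 mm high run along y, inner faces at x = -26 and +26 mm (a 52 mm channel). The end jaw is at its -y end, the stop on the jaw's +y side. Place and yaw vary.
- jaw_face (a point): Centre, half-way up, of the steel end jaw's face that the block must bear on, looking to the fixture's +y. The jaw is 76 mm wide, 30 mm thick, 40 mm high above the bed; clamped tight (never moves), at a place along the bed that varies by 40 mm between starts. Axes as the fixture's.
- stop_face (a point): Centre, half-way up, of the blue sliding stop's face that bears on the block, looking to the fixture's -y, towards the jaw; 50 mm wide at the bed, 76 mm above the strips, 40 mm high above the bed. The stop is 44 mm long, from this face to +y. Axes as the fixture's.
- stop_grip (a point): Centre of the red upright grip tab on the stop: 40 mm wide along the fixture's x, 16 mm thick along its y, standing from 55 to 101 mm above the bench; the point lies at 81 mm above the bench, on the fixture's centre line, and 22 mm towards +y from stop_face. Axes parallel to the fixture's.
- stop (a joint): Position of the stop along its track in m, growing towards the fixture's +y (away from the jaw), 0 to 0.195. It slides with about 2.5 N of friction and stays where it is left. At the start the gap between jaw and stop (5 to 105 mm) is too short for the block; slid fully back, the gap is at least 200 mm.
- alu_center (a point): Centre (half-way up) of the bright aluminium block: 120 mm long along its y, 40 mm wide along its x, 40 mm high, about 0.4 to 0.7 kg, loose on the bench between robot and fixture. It and the black block swap places at random.
- black_center (a point): Centre of the black plastic block of the same size (120 x 40 x 40 mm), loose on the bench; leave it alone.
- can: Spray can with a yellow band, 62 mm across and 170 mm tall, upright on the bench to the robot's right; origin at the centre of its underside; leave it alone.
- mallet: Mallet with orange handle, 260 mm long, lying on the bench to the robot's left; leave it alone.
Mind the look-alikes: they are no part of the job. What is shaped like the part that bears alu_center but green, orange or pink is not meant.

How it is judged:
By the outcome, as a careful person would: the job done as asked, in the order asked, and still so for the second after the job is handed in, with the robot touching nothing.
It also fails if it takes over 69 s, if anything falls off the work surface, if the arm or the gripper's body presses on something with over 40 N, if the wrist force passes 120 N, or if a joint passes its speed limit or range.

## Working session

There is one attempt and no reset: what is moved stays moved. The work goes in short steps, Python scripts to look and compute and a tool call to move; the robot and the scene stay as the last step left them, time stands still between calls to the robot, and variables do not carry over. Pictures are saved under pics/ and viewed, about 8 in all and at most 12, crops included, and the job is handed in when it is done.

Besides the shell and the picture viewer there is one more tool, called after "Request:" by a JSON object that holds its "api" and its "payload". play_rows: Moves the arm, as the interface text tells. Its arguments: {"type":"object","properties":{"motion":{"type":"array","items":{"type":"array","items":{"type":"array","items":{"type":"number"}}}},"grip_force":{"type":"number"}},"required":["motion"]}

```bash
mkdir -p pics; ls
cat > h.py <<'E'
import numpy as np, cv2
from station import manip
def cap(n,f=None):
    c=manip.capture(n); c['pixels']=np.array(c['pixels'],np.uint8)
    if f: cv2.imwrite('pics/'+f,c['pixels'])
    return c
def K(c):
    f=240/np.tan(np.radians(c['vfov'])/2); return np.array([[f,0,c['cx']],[0,f,c['cy']],[0,0,1.]]),np.array([c['k1'],0,0,0,0.])
def ray(c,uv):
    k,d=K(c); p=cv2.undistortPoints(np.array(uv,float).reshape(-1,1,2),k,d).reshape(-1,2)
    return np.c_[p,np.ones(len(p))]@np.array(c['rotation']).T
def plane(c,uv,z):
    r=ray(c,uv); e=np.array(c['eye']); return e+r*((z-e[2])/r[:,2])[:,None]
def proj(c,P):
    k,d=K(c); R=np.array(c['rotation']).T
    return cv2.projectPoints(np.array(P,float).reshape(-1,1,3),cv2.Rodrigues(R)[0],-R@np.array(c['eye']),k,d)[0].reshape(-1,2)
E
python3 - <<'E'
from h import *
o=manip.get_obs(); print(o)
a=cap('top','top0.png'); b=cap('side','side0.png'); 
for c in(a,b): print({k:v for k,v in c.items() if k!='pixels'})
E
```

```text
pics
{'clock': 0.0, 'joints': array([-9.66404502e-01,  2.55744854e-01,  1.07028257e-01, -5.11497701e-04,
       -1.42386965e+00, -2.84590995e-01]), 'qd': array([-0.00125072,  0.00138855, -0.00048611,  0.00067391, -0.00187054,
        0.00130953]), 'effort': array([ 3.19267619e-04, -3.86625624e+01,  2.37941998e+01,  5.36526963e+00,
       -6.07128008e-03, -8.26026991e-06]), 'tcp_pos': array([ 172.80220441, -521.56926692,  193.20075128]), 'ee_rot': array([-7.58881657e-04,  5.85531138e-01,  8.10649382e-01,  5.37624875e-04]), 'force': array([-1.0627561 ,  0.73676507, -0.10446423]), 'wrist_torque': array([ 0.0007944 ,  0.03043108, -0.013443  ]), 'opening': 85.7118537693099}
{'vfov': 54.72038005399788, 'cx': 316.4109190077138, 'cy': 241.80292610186672, 'k1': 0.000461679998315097, 'eye': array([ 404.05438532,    2.07178101, 1218.84883627]), 'rotation': array([ 0.05746123, -0.69692163,  0.71342282, -0.04501474])}
{'vfov': 48.9709421112357, 'cx': 322.7209972667675, 'cy': 239.07821696476023, 'k1': -0.07256778421839738, 'eye': array([ 234.10280963,  997.8048167 , 1019.20445567]), 'rotation': array([ 0.06491718, -0.14243288,  0.90303191, -0.40004   ])}
```

Rotations are quaternions; the helper needs converting.

```bash
python3 - <<'E'
s=open('h.py').read()
s=s.replace("    if f:","    from scipy.spatial.transform import Rotation as Ro\n    q=c['rotation']; c['rotation']=Ro.from_quat([*q[1:],q[0]]).as_matrix()\n    if f:",1)
open('h.py','w').write(s)
E
python3 -c "
from h import *
c=cap('top'); print(c['rotation'],proj(c,[[400,0,0],[500,0,0],[173,-522,193]]))"
```

```text
[[-0.02199689 -0.98922639  0.1447318 ]
 [-0.9995728   0.02454782  0.01586286]
 [-0.01924481 -0.14432104 -0.98934376]] [[326.26868443 311.01864121]
 [325.31519907 272.58141221]
 [577.95559949 415.19841449]]
```

View pics/top0.png

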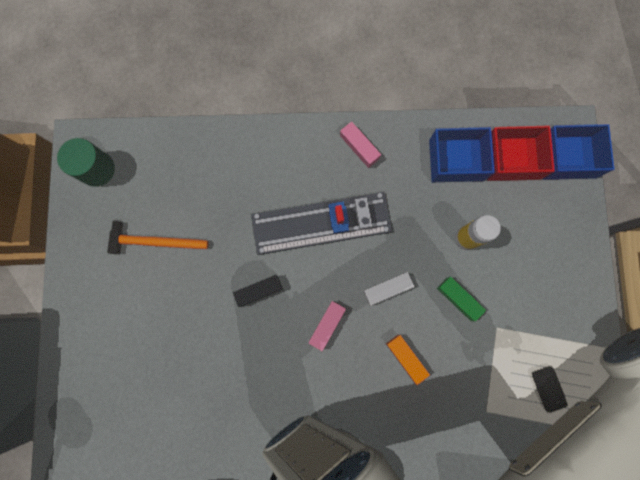

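View pics/side0.png

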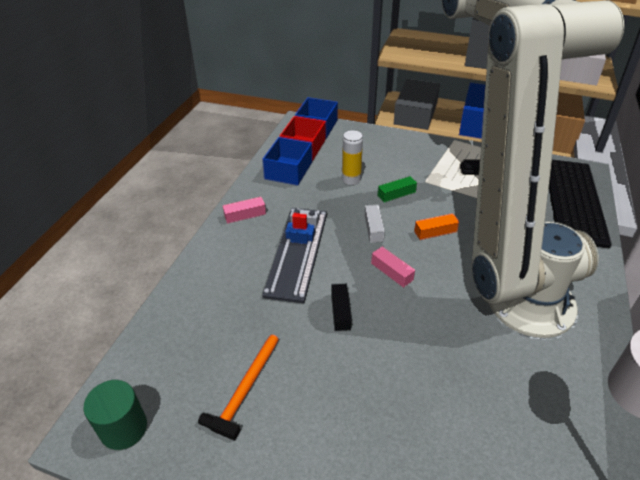

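Run:
```python
from h import *
c=cap('top'); im=c['pixels']; np.save('top0.npy',im)
cv2.imwrite('pics/crop1.png',cv2.resize(im[185:311,240:430],None,fx=4.2,fy=4.2,interpolation=cv2.INTER_CUBIC))
h=cv2.cvtColor(im,cv2.COLOR_BGR2HSV)
def blob(m,roi,name,z):
    x0,y0,x1,y1=roi; mm=np.zeros_like(m); mm[y0:y1,x0:x1]=m[y0:y1,x0:x1]
    n,l,s,_=cv2.connectedComponentsWithStats(mm); i=1+np.argmax(s[1:,4])
    cs=max(cv2.findContours((l==i).astype(np.uint8),0,2)[0],key=cv2.contourArea)
    r=cv2.minAreaRect(cs); W=plane(c,cv2.boxPoints(r),z)
    print(name,s[i],r,'ctr',W.mean(0).round(1),'sides',np.linalg.norm(W[1]-W[0]).round(1),np.linalg.norm(W[2]-W[1]).round(1),'yaw',[np.degrees(np.arctan2(*(W[k+1]-W[k])[[1,0]])).round(1) for k in(0,1)])
v=h[...,2];sat=h[...,1]
blob(((v>150)&(sat<60)).astype(np.uint8),(355,260,425,312),'alu',40)
blob((v<45).astype(np.uint8),(225,265,295,312),'black',40)
blob(((sat>130)&((h[...,0]<8)|(h[...,0]>172))).astype(np.uint8),(320,190,360,240),'grip',101)
blob(((sat>100)&(abs(h[...,0].astype(int)-112)<14)).astype(np.uint8),(310,190,370,240),'stop',55)
print(v[283:297,380],v[215,240:400])
```

```text
alu [366 274  48  31 678] ((388.9870910644531, 288.2929992675781), (14.84033489227295, 46.775814056396484), 66.97450256347656) ctr [ 453.5 -159.7   40. ] sides 118.9 37.1 yaw [np.float64(-68.5), np.float64(-159.7)]
black [272 289   5   4   8] ((274.0000305175781, 290.0), (3.5777084827423096, 2.683281421661377), 63.43495178222656) ctr [455.7 131.2  40. ] sides 6.8 9.1 yaw [np.float64(-64.7), np.float64(-154.0)]
grip [335 206   9  17 107] ((339.1538391113281, 213.76925659179688), (16.473756790161133, 6.6679487228393555), 78.69007110595703) ctr [635.8 -37.4 101. ] sides 16.4 41.2 yaw [np.float64(-80.0), np.float64(-170.6)]
stop [329 202  20  31 334] ((338.3918762207031, 216.85134887695312), (29.756216049194336, 17.59069061279297), 80.53767395019531) ctr [637.5 -36.8  55. ] sides 45.2 77.3 yaw [np.float64(-81.8), np.float64(-172.5)]
[128 150 157 156 158 155 158 159 156 157 159 157 159 159] [120 118 116 115 116 119 117 117 118 115 108  94  85  89 112 146 155 154
 136  93  81  86  81  82  81  84  82  82  81  87  80  77  79  84  76  81
  77  79  84  89  97  97 104 104 115 128 136 139 137 138 146 150 157 157
 153 149 150 153 153 149 139 130 119 120 120 109  97  98  88  84  84  84
  84  81  84  82  83  81  84  86  83  80  87  85  83  77  74  72  73  87
 109 119 119 120 115 104 126 170 180 178 176 174 157  97  83  85  85  75
  60  60  64  58  55  49  55  54  72 108 145 155 157 156 156 156 156 156
 155 156 158 149  93  57  58  64  61  65  78  84  83  82  85  83  85  79
  86  84  85  83  79  78 100 114 116 117 113 115 116 114 115 117]
```

View pics/crop1.png

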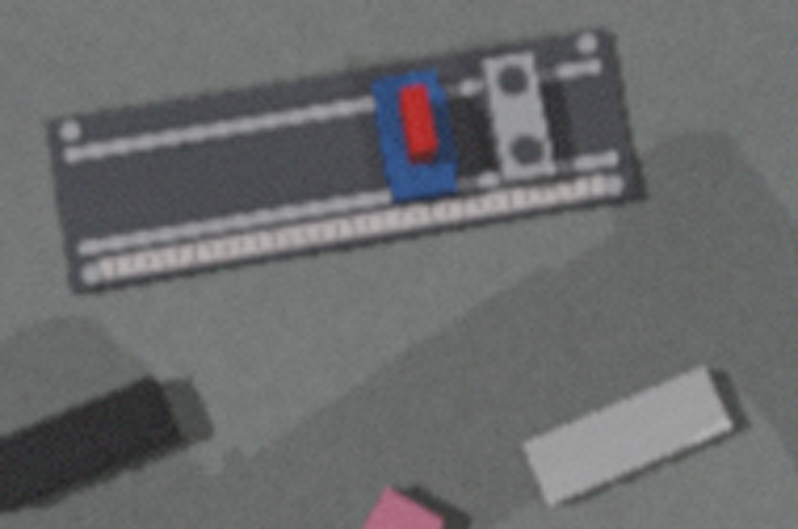

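Run:
```python
from h import *
c=cap('top')
P=lambda a,z: plane(c,np.array(a)/4.2+[240-.4,185-.4],z)
yaw=lambda d: np.degrees(np.arctan2(d[1],d[0])).round(2)
u=P([(70,155),(598,66),(80,247),(615,158)],23); print(u.round(1),yaw(u[0]-u[1]),yaw(u[2]-u[3]))
p=P([(50,120),(608,30),(645,195),(75,290)],15); print(p.round(1),yaw(p[0]-p[1]),yaw(p[3]-p[2]),np.linalg.norm(np.diff(p,axis=0),axis=1),p.mean(0))
j=P([(484,58),(532,53),(552,172),(504,180)],55); print('jaw',j.round(1),j.mean(0).round(1))
y=np.radians(yaw(u[0]-u[1]+u[2]-u[3])); Y=np.array([np.cos(y),np.sin(y),0]);X=np.array([Y[1],-Y[0],0])
print('strip mid X',(u@X).round(1),'Y',(u@Y).round(1)); print('plate X',(p@X).round(1),'Y',(p@Y).round(1)); print('jaw X',(j@X).round(1),'Y',(j@Y).round(1))
for q in ([635.8,-37.4,101],[637.5,-36.8,55]): print(q@X,q@Y)
b=cap('side'); h=cv2.cvtColor(b['pixels'],cv2.COLOR_BGR2HSV)
m=((h[...,1]>150)&((h[...,0]<6)|(h[...,0]>174)))[205:245,285:315]; v,w=np.nonzero(m); print('side red',w.mean()+285,v.mean()+205,w.min()+285,v.min()+205,w.max()+285,v.max()+205, 'proj grip',proj(b,[[635.8,-37.4,81],[635.8,-37.4,101],[453.5,-159.7,40]]))
```

```text
[[ 636.8  178.2   23. ]
 [ 685.1 -153.8   23. ]
 [ 578.5  172.2   23. ]
 [ 626.2 -161.9   23. ]] 98.27 98.13
[[ 661.2  192.    15. ]
 [ 710.1 -162.2   15. ]
 [ 603.7 -180.7   15. ]
 [ 552.6  176.5   15. ]] 97.86 98.14 [357.49298081 107.97356014 360.80942541] [631.93066429   6.41896447  15.        ]
jaw [[ 684.4  -80.4   55. ]
 [ 686.8 -109.8   55. ]
 [ 612.6 -119.1   55. ]
 [ 608.5  -89.9   55. ]] [648.1 -99.8  55. ]
strip mid X [655.8 656.1 597.1 596.7] Y [  85.5 -250.    87.9 -249.6]
plate X [681.9 679.7 571.8 572.2] Y [  95.7 -261.8 -264.9   95.9]
jaw X [666.  664.1 589.4 589.4] Y [-177.2 -206.6 -205.3 -175.8]
623.9654054905861 -127.70110708591557
625.7336024433527 -127.34971053467027
side red 299.35175879396985 220.32663316582915 292 213 306 228 proj grip [[301.35702072 221.24311251]
 [301.13480202 215.64902674]
 [375.42248243 218.50042289]]
```

Request:
{"api": "play_rows", "payload": {"motion": [[[0,0,0.088,0,0,0,-1],[0,0,0.088,0,0,0,-1],[0,0,0,0.023,0.0294,0.0024,-1],[0,0,0,0.023,0.0294,0.0024,-1],[0,0,0,0.023,0.0294,0.0024,-1]]]}}

```text
clock: 0.8
tcp_pos: [250.9, -440.2, 186.6]
ee_rot: [-0.0, 0.655, 0.756, 0.0]
force: [0.3, 1.0, -0.3]
opening: 85.2
```

Request:
{"api": "play_rows", "payload": {"motion": [[[0,0,0,0.023,0.0294,0.0024,-1],[0,0,0,0.023,0.0294,0.0024,-1],[0,0,0,0.023,0.0294,0.0024,-1],[0,0,0,0.023,0.0294,0.0024,-1],[0,0,0,0.023,0.0294,0.0024,-1]]]}}

```text
clock: 1.3
tcp_pos: [380.2, -305.0, 174.9]
ee_rot: [0.0, 0.654, 0.756, 0.0]
force: [0.7, -0.8, 0.2]
opening: 85.2
```

Request:
{"api": "play_rows", "payload": {"motion": [[[0,0,0,0.023,0.0294,0.0024,-1],[0,0,0,0.023,0.0294,0.0024,-1],[0,0,0,0.023,0.0294,0.0024,-1],[0,0,0,0.023,0.0294,0.0024,-1],[0,0,0,0.023,0.0294,0.0024,-1]]]}}

```text
clock: 1.8
tcp_pos: [509.2, -170.1, 162.9]
ee_rot: [0.0, 0.654, 0.756, 0.0]
force: [0.5, -0.6, -0.1]
opening: 85.2
```

Request:
{"api": "play_rows", "payload": {"motion": [[[0,0,0,0.023,0.0294,0.0024,-1],[0,0,0,0.023,0.0294,0.0024,-1],[0,0,0,0.023,0.0294,0.0024,-1],[0,0,0,0.023,0.0294,0.0024,-1],[0,0,0,0.023,0.0294,0.0024,-1]]]}}

```text
clock: 2.3
tcp_pos: [638.2, -35.3, 150.7]
ee_rot: [-0.0, 0.654, 0.756, -0.0]
force: [0.4, 0.3, -0.2]
opening: 85.4
```

Run:
```python
from h import *
c=cap('wrist','w1.png'); im=c['pixels']; print(c['eye'],c['rotation'].round(3),c['vfov'])
h=cv2.cvtColor(im,cv2.COLOR_BGR2HSV)
m=((h[...,1]>130)&((h[...,0]<8)|(h[...,0]>172))).astype(np.uint8)
r=cv2.minAreaRect(max(cv2.findContours(m,0,2)[0],key=cv2.contourArea)); W=plane(c,cv2.boxPoints(r),101); print(r,W.round(1),W.mean(0))
print(proj(c,[[638.1,-36.9,101],[638.2,-35.3,77]]))
```

```text
[563.24375155 -46.70761163 330.99946423] [[-0.144  0.943  0.3  ]
 [ 0.99   0.137  0.043]
 [-0.     0.303 -0.953]] 66.47553376110773
((317.0, 238.0), (68.0, 22.0), 90.0) [[615.8 -48.7 101. ]
 [613.7 -34.8 101. ]
 [660.4 -27.7 101. ]
 [662.6 -42.5 101. ]] [638.12200769 -38.41190168 101.        ]
[[319.26904697 239.28724145]
 [321.57616034 229.3768178 ]]
```

View pics/w1.png

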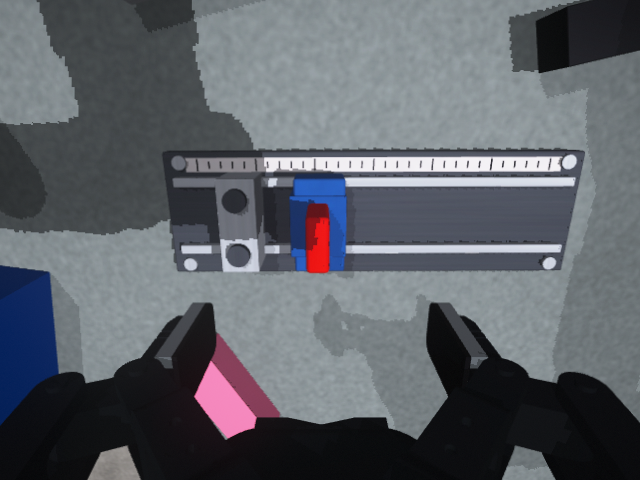

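Request:
{"api": "play_rows", "payload": {"motion": [[[0,0,0,-0.0025,0,0.017,-1],[0,0,0,0,0,0.017,-1],[0,0,0,0,0,0.017,-1],[0,0,0,0,0,0.017,-1],[0,0,0,0,0,0.017,-1]]]}}

```text
clock: 2.85
tcp_pos: [637.6, -39.0, 65.0]
ee_rot: [-0.0, 0.654, 0.756, -0.0]
force: [-0.8, -0.2, -0.1]
opening: 85.0
```

Request:
{"api": "play_rows", "payload": {"grip_force": 25, "motion": [[[0,0,0,0,0,0,0.4],[0,0,0,0,0,0,1],[0,0,0,0,0,0,1],[0,0,0,0,0,0,1],[0,0,0,0,0,0,1]]]}}

```text
clock: 3.35
tcp_pos: [638.1, -39.0, 66.7]
ee_rot: [0.0, 0.654, 0.756, 0.001]
force: [-0.7, -0.3, 0.7]
opening: 12.3
```

Request:
{"api": "play_rows", "payload": {"motion": [[[0,0,0,0.002,0,0,1],[0,0,0,0.008,0,0,1],[0,0,0,0.015,0,0,1],[0,0,0,0.02,0,0,1],[0,0,0,0.02,0,0,1]]]}}

```text
clock: 3.85
tcp_pos: [628.0, 27.0, 65.9]
ee_rot: [-0.0, 0.654, 0.756, 0.0]
force: [-0.0, 0.2, -0.2]
opening: -0.0
```

Run:
```python
from h import *
c=cap('wrist'); d=cap('side'); 
cv2.imwrite('pics/w2.png',np.hstack([cv2.resize(c['pixels'],(400,300)),cv2.resize(d['pixels'][150:300,220:420],(400,300))]))
h=cv2.cvtColor(c['pixels'],cv2.COLOR_BGR2HSV)
m=((h[...,1]>130)&((h[...,0]<8)|(h[...,0]>172))).astype(np.uint8)
r=cv2.minAreaRect(max(cv2.findContours(m,0,2)[0],key=cv2.contourArea)); W=plane(c,cv2.boxPoints(r),101); print(r,W.round(1),W.mean(0), manip.get_obs()['opening'])
```

```text
((186.47781372070312, 293.9376220703125), (106.69509887695312, 63.95926284790039), 84.47245788574219) [[612.6 -48.4 101. ]
 [606.  -22.1 101. ]
 [656.8 -14.6 101. ]
 [664.4 -43.6 101. ]] [634.96299384 -32.19354898 101.        ] -0.16296571114408
```

View pics/w2.png

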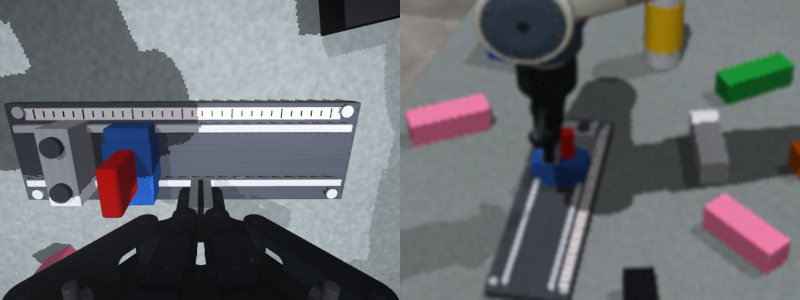

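Run:
```python
from h import *
c=cap('wrist'); d=cap('side'); t=cap('top'); o=manip.get_obs(); p=o['tcp_pos']; print(p,o['opening'])
for n,k in(('wrist',c),('side',d),('top',t)):
    h=cv2.cvtColor(k['pixels'],cv2.COLOR_BGR2HSV)
    m=((h[...,1]>130)&((h[...,0]<8)|(h[...,0]>172))).astype(np.uint8)
    if n=='side': m[:,:285]=0;m[:,320:]=0;m[:205]=0;m[245:]=0
    if n=='top': m[:,:310]=0;m[:,360:]=0;m[:190]=0;m[240:]=0
    a=max(cv2.findContours(m,0,2)[0],key=cv2.contourArea); print(n,'red box',cv2.boundingRect(a),'tcp',proj(k,[p])[0].round(1))
    X=np.array([.9898,.1426,0]);Y=np.array([-.1426,.9898,0])
    for s in(-127.5,-117.5,-107.5):
        q=[X*(626.3+i)+Y*(s+j)+[0,0,z] for i in(-20,20) for j in(-8,8) for z in(55,101)]
        u=proj(k,q); print('  pred box',s,u.min(0).round(),(u.max(0)-u.min(0)).round())
cv2.imwrite('pics/big.png',np.vstack([c['pixels'][130:430,80:480],d['pixels'][170:270,240:373].repeat(3,0).repeat(3,1)[:,:400] if 0 else cv2.resize(d['pixels'][170:270,240:373],(400,300))]))
```

```text
[628.26369619  25.86405997  65.95195143] -0.5056538132832582
wrist red box (149, 240, 68, 108) tcp [316.7 268.8]
  pred box -127.5 [148. 228.] [ 73. 112.]
  pred box -117.5 [171. 228.] [ 67. 112.]
  pred box -107.5 [195. 228.] [ 61. 112.]
side red box (299, 214, 8, 15) tcp [296.2 240.6]
  pred box -127.5 [292. 213.] [16. 18.]
  pred box -117.5 [292. 215.] [16. 18.]
  pred box -107.5 [291. 218.] [16. 18.]
top red box (337, 206, 7, 18) tcp [313.8 220.1]
  pred box -127.5 [334. 204.] [10. 20.]
  pred box -117.5 [330. 205.] [ 9. 20.]
  pred box -107.5 [326. 206.] [ 9. 20.]
```

View pics/big.png

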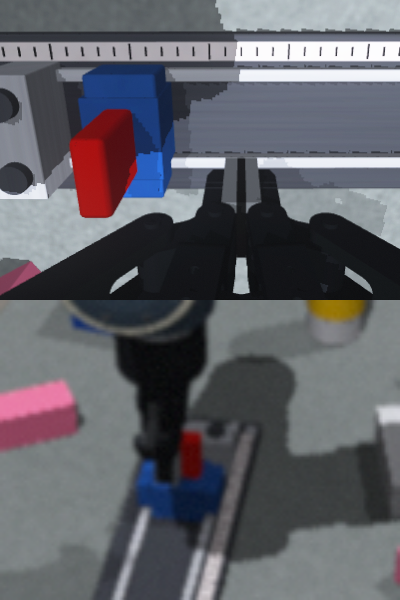

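Run:
```python
from h import *
c=cap('wrist'); d=cap('side')
for z in(50,66,80,90,100,110,120): print(z,plane(c,[[320,288]],z)[0].round(1),plane(d,[[295,229]],z)[0].round(1))
print(manip.get_obs()['tcp_pos'], c['eye'])
```

```text
50 [647.   27.6  50. ] [654.7 -34.5  50. ]
66 [639.4  26.5  66. ] [647.7 -17.5  66. ]
80 [632.7  25.6  80. ] [641.7  -2.6  80. ]
90 [627.9  24.9  90. ] [637.3   8.1  90. ]
100 [623.2  24.2 100. ] [633.   18.7 100. ]
110 [618.4  23.5 110. ] [628.6  29.4 110. ]
120 [613.6  22.9 120. ] [624.3  40.  120. ]
[628.37782024  25.13847592  65.90789797] [553.3089938  14.4077383 246.2533291]
```

Request:
{"api": "play_rows", "payload": {"motion": [[[0,0,0,0.006,0,0.008,1],[0,0,0,0.006,0,0.008,1],[0,0,0,0,0,0.008,1],[0,0,0,0,0,0.008,1],[0,0,0,0,0,0.008,1]]]}}

```text
clock: 4.7
tcp_pos: [626.5, 37.1, 24.9]
ee_rot: [-0.0, 0.654, 0.756, -0.0]
force: [0.6, -0.4, 0.0]
opening: -0.0
```

Run:
```python
from h import *
c=cap('wrist'); d=cap('side'); p=manip.get_obs()['tcp_pos']; print(p,proj(c,[p,p+[0,0,40]]),proj(d,[p,p+[0,0,40]]))
cv2.imwrite('pics/big2.png',np.vstack([c['pixels'][130:430,80:480],cv2.resize(d['pixels'][180:280,240:373],(400,300),interpolation=2)]))
```

```text
[625.59873163  36.90113505  24.10372676] [[321.77618222 266.98037989]
 [321.98516886 302.706966  ]] [[296.30984151 254.72349386]
 [295.75558886 243.93412833]]
```

View pics/big2.png

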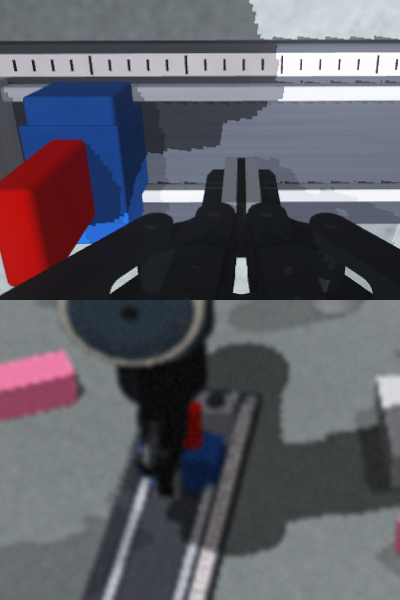

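Request:
{"api": "play_rows", "payload": {"motion": [[[0,0,0,0,0,-0.016,1],[0,0,0,0,0,-0.016,-1],[0,0,0,0,0,-0.016,-1],[0,0,0,0,0,-0.016,-1],[0,0,0,0,0,-0.016,-1]]]}}

```text
clock: 5.3
tcp_pos: [626.8, 37.0, 106.9]
ee_rot: [0.0, 0.655, 0.756, 0.0]
force: [0.2, 0.2, 0.6]
opening: 58.4
```

Request:
{"api": "play_rows", "payload": {"motion": [[[0,0,0,-0.015,0.0005,0,-1],[0,0,0,-0.015,0.001,0,-1],[0,0,0,-0.015,0.001,0,-1],[0,0,0,-0.015,0.001,0,-1],[0,0,0,-0.015,0,0,-1]]]}}

```text
clock: 5.8
tcp_pos: [640.8, -38.3, 105.1]
ee_rot: [-0.0, 0.655, 0.756, -0.001]
force: [0.2, 0.1, -0.6]
opening: 85.5
```

Request:
{"api": "play_rows", "payload": {"motion": [[[0,0,0,0,0,0.018,-1],[0,0,0,0,0,0.018,-1],[0,0,0,0,0,0.018,-1],[0,0,0,0,0,0.012,-1],[0,0,0,0,0,0.008,-1]]]}}

```text
clock: 6.3
tcp_pos: [640.4, -37.2, 30.6]
ee_rot: [-0.001, 0.655, 0.756, -0.001]
force: [-0.4, 0.9, 0.4]
opening: 85.5
```

Request:
{"api": "play_rows", "payload": {"grip_force": 25, "motion": [[[0,0,0,0,0,0,0.4],[0,0,0,0,0,0,1],[0,0,0,0,0,0,1],[0,0,0,0,0,0,1],[0,0,0,0,0,0,1]]]}}

```text
clock: 6.8
tcp_pos: [641.3, -36.6, 32.6]
ee_rot: [0.0, 0.654, 0.756, 0.0]
force: [-0.6, 1.2, 0.1]
opening: 15.7
```

Request:
{"api": "play_rows", "payload": {"motion": [[[0,0,0,0,0,0,1],[0,0,0,0,0,0,1],[0,0,0,0,0,0,1],[0,0,0,0,0,0,1],[0,0,0,0,0,0,1]]]}}

```text
clock: 7.3
tcp_pos: [641.3, -36.6, 32.6]
ee_rot: [0.001, 0.654, 0.756, 0.0]
force: [-0.9, -0.0, 5.4]
opening: 15.5
```

Request:
{"api": "play_rows", "payload": {"motion": [[[0,0,0,0.004,0,0,1],[0,0,0,0.01,0,0,1],[0,0,0,0.015,0,0,1],[0,0,0,0.015,0,0,1],[0,0,0,0.016,0,0,1]]]}}

```text
clock: 7.8
tcp_pos: [632.5, 22.5, 32.6]
ee_rot: [0.001, 0.655, 0.756, -0.0]
force: [-0.3, -3.3, 5.6]
opening: 15.6
```

Request:
{"api": "play_rows", "payload": {"motion": [[[0,0,0,0.02,0,0,1],[0,0,0,0.02,0,0,1],[0,0,0,0.02,0,0,1],[0,0,0,0.02,0,0,1],[0,0,0,0.01,0,0,1]]]}}

```text
clock: 8.3
tcp_pos: [619.1, 112.7, 32.7]
ee_rot: [0.0, 0.654, 0.756, -0.0]
force: [-2.5, -2.4, 5.3]
opening: 15.3
```

Request:
{"api": "play_rows", "payload": {"motion": [[[0,0,0,0,0,0,0],[0,0,0,0,0,0,-1],[0,0,0,0,0,0,-1],[0,0,0,0,0,0,-1],[0,0,0,0,0,-0.02,-1]]]}}

```text
clock: 8.8
tcp_pos: [617.1, 111.0, 48.8]
ee_rot: [-0.002, 0.655, 0.756, -0.003]
force: [0.1, -0.2, 0.2]
opening: 84.7
```

Request:
{"api": "play_rows", "payload": {"motion": [[[0,0,0,0,0,-0.025,-1],[0,0,0,0,0,-0.025,-1],[0,0,0.149,0,0,-0.025,-1],[0,0,0.149,0,0,-0.025,-1],[0,0,0.149,0,0,0,-1]]]}}

```text
clock: 9.3
tcp_pos: [621.7, 111.8, 156.2]
ee_rot: [0.001, 0.808, 0.59, 0.003]
force: [0.2, -0.3, 1.0]
opening: 85.6
```

Request:
{"api": "play_rows", "payload": {"motion": [[[0,0,0.149,0,0,0,-1],[0,0,0.149,0,0,0,-1],[0,0,0.149,0,0,0,-1],[0,0,0.149,0,0,0,-1],[0,0,0.149,0,0,0,-1]]]}}

```text
clock: 9.8
tcp_pos: [619.3, 111.5, 151.6]
ee_rot: [-0.0, 0.967, 0.255, -0.0]
force: [0.6, -0.4, -0.2]
opening: 85.2
```

Request:
{"api": "play_rows", "payload": {"motion": [[[0,0,0.147,0,0,0,-1],[0,0,0,-0.0254,0.0193,0,-1],[0,0,0,-0.0254,0.0193,0,-1],[0,0,0,-0.0254,0.0193,0,-1],[0,0,0,-0.0254,0.0193,0,-1]]]}}

```text
clock: 10.3
tcp_pos: [568.5, -31.2, 146.1]
ee_rot: [-0.02, 0.977, 0.214, -0.002]
force: [0.4, -0.6, -0.1]
opening: 85.7
```

Request:
{"api": "play_rows", "payload": {"motion": [[[0,0,0,-0.0254,0.0193,0,-1],[0,0,0,-0.0254,0.0193,0,-1],[0,0,0,-0.0254,0.0193,0,-1],[0,0,0,-0.0254,0.0193,0,-1],[0,0,0,0,0,0,-1]]]}}

```text
clock: 10.8
tcp_pos: [507.5, -145.3, 142.8]
ee_rot: [-0.02, 0.977, 0.213, -0.002]
force: [0.1, 0.5, 0.0]
opening: 85.5
```

Run:
```python
from h import *
c=cap('wrist','w3.png'); p=manip.get_obs()['tcp_pos']; print(p,manip.get_obs()['joints'].round(2),proj(c,[[453.5,-159.7,40]]))
t=cap('top'); h=cv2.cvtColor(t['pixels'],cv2.COLOR_BGR2HSV)
m=((h[...,1]>100)&(abs(h[...,0].astype(int)-112)<14)).astype(np.uint8); m[:,:260]=0;m[:,400:]=0;m[:180]=0;m[260:]=0
r=cv2.minAreaRect(max(cv2.findContours(m,0,2)[0],key=cv2.contourArea)); W=plane(t,[r[0]],55)[0]; print('stop Y',W@[-.1426,.9898,0],W)
```

```text
[ 508.4333874  -144.02911505  142.75520694] [-0.01  0.25 -0.01 -0.04 -1.32 -2.69] [[249.06711147 213.40404816]]
stop Y 34.0731524669925 [615.05123912 123.03441015  55.        ]
```

View pics/w3.png

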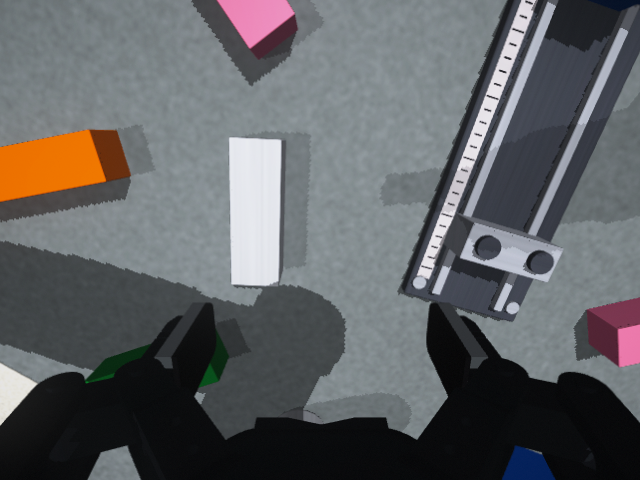

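Request:
{"api": "play_rows", "payload": {"motion": [[[0,0,-0.147,0,0,0,-1],[0,0,-0.147,0,0,0,-1],[0,0,-0.147,0,0,0,-1],[0,0,-0.147,0,0,0,-1],[0,0,-0.147,0,0,0,-1]]]}}

```text
clock: 11.4
tcp_pos: [509.8, -141.6, 142.5]
ee_rot: [-0.019, 0.832, 0.554, 0.006]
force: [-0.2, 0.2, 0.2]
opening: 85.7
```

Request:
{"api": "play_rows", "payload": {"motion": [[[0,0,-0.147,0,0,0,-1],[0,0,-0.147,0,0,0,-1],[0,0,-0.147,0,0,0,-1],[0,0,-0.147,0,0,0,-1],[0,0,-0.147,0,0,0,-1]]]}}

```text
clock: 11.9
tcp_pos: [509.8, -141.6, 142.5]
ee_rot: [-0.016, 0.578, 0.816, 0.012]
force: [1.1, -0.4, -0.8]
opening: 85.2
```

Request:
{"api": "play_rows", "payload": {"motion": [[[0,0,-0.147,0,0,0,-1],[0,0,-0.147,0,0,0,-1],[0,0,-0.147,0,0,0,-1],[0,0,-0.147,0,0,0,-1],[0,0,-0.147,0,0,0,-1]]]}}

```text
clock: 12.4
tcp_pos: [509.8, -141.6, 142.5]
ee_rot: [-0.011, 0.246, 0.969, 0.017]
force: [0.7, -0.5, -0.4]
opening: 85.5
```

Request:
{"api": "play_rows", "payload": {"motion": [[[0,0,-0.147,0,0,0,-1],[0,0,-0.147,0,0,0,-1],[0,0,-0.147,0,0,0,-1],[0,0,-0.147,0,0,0,-1],[0,0,-0.147,0,0,0,-1]]]}}

```text
clock: 12.9
tcp_pos: [509.8, -141.6, 142.5]
ee_rot: [-0.004, -0.119, 0.993, 0.02]
force: [0.6, 0.1, 0.1]
opening: 85.4
```

```bash
cat >> h.py <<'E'
from scipy.spatial.transform import Rotation as Ro
def go(x,y,z,yaw):
    "turn then shift in tool axes (after the turn) from the measured pose to a tool-down pose"
    o=manip.get_obs(); q=o['ee_rot']; R=Ro.from_quat([*q[1:],q[0]]); a=np.radians(yaw)
    T=Ro.from_matrix(np.array([[np.cos(a),np.sin(a),0],[np.sin(a),-np.cos(a),0],[0,0,-1]]))
    print('at',o['tcp_pos'].round(1),'turn',(R.inv()*T).as_rotvec().round(3),'shift mm',T.inv().apply(np.array([x,y,z])-o['tcp_pos']).round(1),'j6',o['joints'][5].round(2))
E
python3 - <<'E'
from h import *
c=cap('wrist'); im=c['pixels']; h=cv2.cvtColor(im,cv2.COLOR_BGR2HSV); 
m=((h[...,2]>165)&(h[...,1]<50)).astype(np.uint8)
for a in sorted(cv2.findContours(m,0,2)[0],key=cv2.contourArea)[-4:]:
    r=cv2.minAreaRect(a); W=plane(c,cv2.boxPoints(r),40); print(np.round(r[0]),W.mean(0).round(1),np.linalg.norm(np.diff(W,axis=0),axis=1).round(1),[np.degrees(np.arctan2(*(W[k+1]-W[k])[[1,0]])).round(1) for k in(0,1)])
cv2.imwrite('pics/w4.png',im); go(453.5,-159.7,100,201.5)
E
```

```text
[186. 279.] [609.5 -59.3  40. ] [ 6.1 63.4  6.5] [np.float64(-164.1), np.float64(98.5)]
[202. 227.] [ 601.6 -106.2   40. ] [ 11.4 129.4  13.2] [np.float64(-166.0), np.float64(98.2)]
[128. 286.] [657.1 -36.5  40. ] [ 80.2 147.8  94.3] [np.float64(-166.4), np.float64(96.0)]
[392. 205.] [ 457.  -159.8   40. ] [ 39.4 121.1  45.4] [np.float64(-160.8), np.float64(114.3)]
at [ 509.8 -141.6  142.5] turn [ 0.041  0.    -0.13 ] shift mm [59.   3.8 42.5] j6 0.26
```

Request:
{"api": "play_rows", "payload": {"motion": [[[0.041,0,-0.13,0,0,0,-1],[0,0,0,0.0145,0.001,0.02,-1],[0,0,0,0.0145,0.001,0.02,-1],[0,0,0,0.0145,0.001,0.02,-1],[0,0,0,0.0145,0.001,0.02,-1]]]}}

```text
clock: 13.45
tcp_pos: [453.5, -158.7, 62.0]
ee_rot: [0.0, -0.178, 0.984, -0.0]
force: [0.3, -0.7, -0.1]
opening: 85.5
```

Run:
```python
from h import *
c=cap('wrist'); im=c['pixels']; h=cv2.cvtColor(im,cv2.COLOR_BGR2HSV); 
m=((h[...,2]>165)&(h[...,1]<50)).astype(np.uint8)
a=max([a for a in cv2.findContours(m,0,2)[0] if cv2.pointPolygonTest(a,(320,250),True)>-60],key=cv2.contourArea)
r=cv2.minAreaRect(a); W=plane(c,cv2.boxPoints(r),40); print(r,W.mean(0).round(1),np.linalg.norm(np.diff(W,axis=0),axis=1).round(1),[np.degrees(np.arctan2(*(W[k+1]-W[k])[[1,0]])).round(1) for k in(0,1)])
cv2.imwrite('pics/w4.png',im); go(455,-159.8,-26,201.5)
```

```text
((316.9999694824219, 305.4999694824219), (74.99998474121094, 65.99998474121094), 90.0) [ 446.1 -127.6   40. ] [39.4 51.8 42.2] [np.float64(-159.4), np.float64(112.0)]
at [ 449.  -158.3   58.5] turn [ 0.004 -0.006 -0.018] shift mm [-5.1 -3.6 84.5] j6 0.37
```

View pics/w4.png

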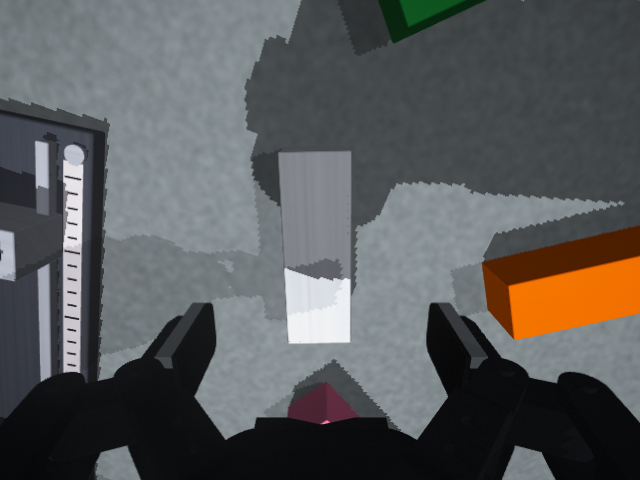

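Run:
```python
from h import *
c=cap('wrist'); W=plane(c,[(279,152),(351,152),(351,343),(289,343)],40); print(W.round(1),W.mean(0),np.linalg.norm(np.diff(W,axis=0),axis=1).round(1),c['eye'])
d=W[3]+W[2]-W[0]-W[1]; print(np.degrees(np.arctan2(d[1],d[0])))
p=manip.get_obs()['tcp_pos']; print(p,proj(c,[p,[455,-159.8,40],[455,-159.8,20]]))
```

```text
[[ 492.8 -208.1   40. ]
 [ 457.  -221.5   40. ]
 [ 413.1 -112.3   40. ]
 [ 449.7  -98.8   40. ]] [ 453.15591794 -160.17706772   40.        ] [ 38.2 117.7  39. ] [ 479.21209542 -231.69113839  238.49265034]
111.73855640672048
[ 450.42708697 -158.51195845   60.17867723] [[321.38977752 273.75338376]
 [314.5191215  255.18754853]
 [314.85074251 243.86701675]]
```

Request:
{"api": "play_rows", "payload": {"motion": [[[0,0,0,0,0.001,0.02,-1],[0,0,0,0,0,0.02,-1],[0,0,0,0,0,0.02,-1],[0,0,0,0,0,0.015,-1],[0,0,0,0,0,0.01,-1]]]}}

```text
clock: 14.05
tcp_pos: [454.4, -158.0, -22.6]
ee_rot: [0.0, -0.179, 0.984, -0.0]
force: [0.8, 0.5, -0.0]
opening: 85.3
```

Request:
{"api": "play_rows", "payload": {"grip_force": 40, "motion": [[[0,0,0,0,0,0,-0.2],[0,0,0,0,0,0,0.1],[0,0,0,0,0,0,0.3],[0,0,0,0,0,0,1],[0,0,0,0,0,0,1]]]}}

```text
clock: 14.55
tcp_pos: [455.4, -158.3, -20.8]
ee_rot: [0.002, -0.18, 0.984, -0.001]
force: [1.6, 2.4, 6.6]
opening: 39.3
```

Run:
```python
from h import *
c=cap('wrist'); d=cap('side'); o=manip.get_obs(); p=o['tcp_pos']; print(o['force'],o['opening'],p,proj(d,[p,p+[0,0,40]]))
cv2.imwrite('pics/w5.png',np.hstack([cv2.resize(c['pixels'],(400,300)),cv2.resize(d['pixels'][165:265,310:443],(400,300),interpolation=2)]))
```

```text
[2.42033365 2.57303034 5.93519571] 39.214522213372845 [ 455.36333133 -158.33642735  -20.84295199] [[373.39984665 234.37844589]
 [374.23678537 224.13938743]]
```

View pics/w5.png

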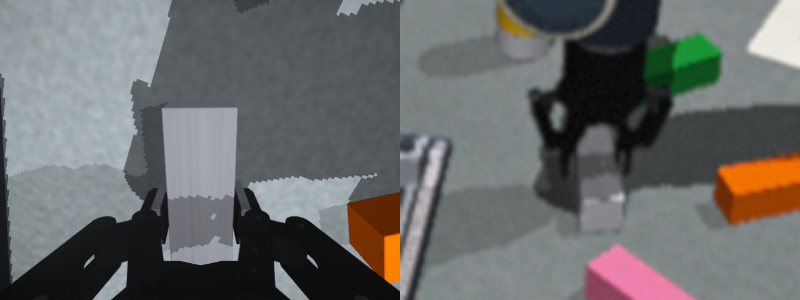

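Request:
{"api": "play_rows", "payload": {"motion": [[[0,0,0,0,0,-0.005,1],[0,0,0,0,0,-0.015,1],[0,0,0,0,0,-0.025,1],[0,0,0,0,0,-0.025,1],[0,0,0,0,0,-0.02,1]]]}}

```text
clock: 15.15
tcp_pos: [452.0, -158.1, 68.2]
ee_rot: [-0.001, -0.179, 0.984, 0.0]
force: [1.3, -0.3, -3.5]
opening: 39.0
```

Request:
{"api": "play_rows", "payload": {"motion": [[[0,0,0.073,0,0,0,1],[0,0,0.073,0,0,0,1],[0,0,0.073,0,0,0,1],[0,0,0,-0.015,0.009,0,1],[0,0,0,-0.022,0.013,0,1]]]}}

```text
clock: 15.65
tcp_pos: [485.4, -131.0, 67.0]
ee_rot: [-0.001, -0.07, 0.998, 0.0]
force: [-0.6, -0.5, -3.7]
opening: 39.2
```

Request:
{"api": "play_rows", "payload": {"motion": [[[0,0,0,-0.03,0.017,0,1],[0,0,0,-0.03,0.017,0,1],[0,0,0,-0.03,0.017,0,1],[0,0,0,-0.03,0.017,0,1],[0,0,0,-0.022,0.013,0,1]]]}}

```text
clock: 16.15
tcp_pos: [616.4, -29.1, 66.2]
ee_rot: [-0.001, -0.072, 0.997, -0.0]
force: [-0.5, 0.5, -4.5]
opening: 39.3
```

Request:
{"api": "play_rows", "payload": {"motion": [[[0,0,0,-0.015,0.009,0,1],[0,0,0,-0.004,0.003,0,1],[0,0,0,0,0,0,1],[0,0,0,0,0,0,1],[0,0,0,0,0,0,1]]]}}

```text
clock: 16.65
tcp_pos: [632.2, -16.9, 67.6]
ee_rot: [-0.0, -0.071, 0.997, -0.0]
force: [0.6, -0.8, -4.0]
opening: 39.1
```

Run:
```python
from h import *
go(635.2,-15.1,-5,188.2); o=manip.get_obs(); print(o['force'],o['opening'])
c=cap('wrist','w6.png'); print(c['eye'])
```

```text
at [632.2 -16.9  67.6] turn [-0.001 -0.001 -0.002] shift mm [-3.2  1.4 72.6] j6 -0.08
[ 0.62979019 -0.77993607 -4.00291964] 39.13853611459307
[645.21769641 -94.03788486 247.99857799]
```

View pics/w6.png

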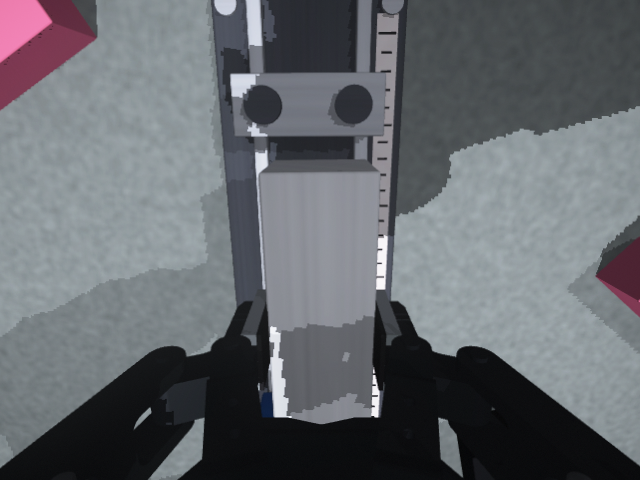

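Run:
```python
from h import *
c=cap('wrist'); X=np.array([.9898,.1426,0]);Y=np.array([-.1426,.9898,0])
for n,uv,z in(('jaw',[(234,137),(385,135),(231,74),(384,73)],55),('blk',[(260,172),(379,172),(266,315),(376,315)],128.4),('strip in',[(261,50),(357,50)],23)):
    W=plane(c,uv,z); print(n,(W@X).round(1),(W@Y).round(1))
p=manip.get_obs()['tcp_pos']; print('tcp',p@X,p@Y)
```

```text
jaw [669.5 592.5 668.8 594.5] [-176.7 -177.6 -206.3 -206.7]
blk [645.  606.3 645.5 605. ] [-168.9 -168.8 -116.5 -116.4]
strip in [658.4 605. ] [-222.1 -222.1]
tcp 623.6948605372145 -106.93926075645943
```

Request:
{"api": "play_rows", "payload": {"motion": [[[0,0,0,-0.0045,0,0.005,1],[0,0,0,0,0,0.015,1],[0,0,0,0,0,0.015,1],[0,0,0,0,0,0.012,1],[0,0,0,0,0,0.008,1]]]}}

```text
clock: 17.25
tcp_pos: [637.0, -16.0, 11.2]
ee_rot: [-0.001, -0.071, 0.997, -0.0]
force: [0.0, 0.0, -3.1]
opening: 39.7
```

Run:
```python
from h import *
c=cap('wrist','w7.png'); o=manip.get_obs(); p=o['tcp_pos']; print(p,o['force'],o['opening'],c['eye'])
```

```text
[636.30406769 -15.89072122  10.108247  ] [-1.37647141  0.98137988 -6.03092138] 39.02751292205972 [650.10816952 -92.99444179 191.57656387]
```

View pics/w7.png

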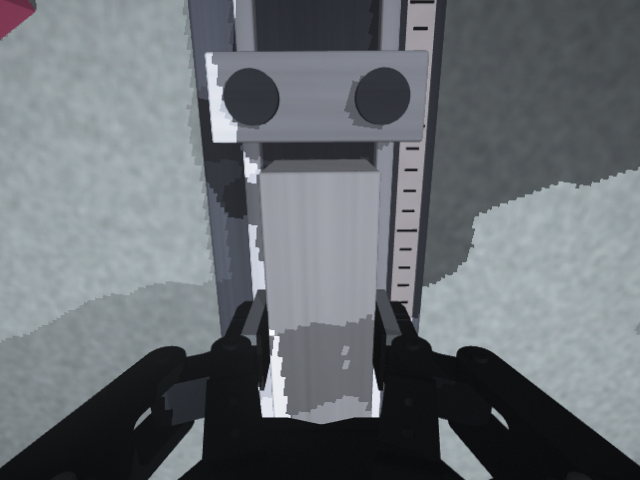

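Request:
{"api": "play_rows", "payload": {"motion": [[[0,0,0,0,0,0.003,1],[0,0,0,0,0,0.003,1],[0,0,0,0,0,0.003,1],[0,0,0,0,0,0.003,1],[0,0,0,0,0,0.001,1]]]}}

```text
clock: 17.8
tcp_pos: [637.4, -15.8, -0.6]
ee_rot: [-0.0, -0.071, 0.997, -0.0]
force: [-0.5, 1.1, -4.1]
opening: 39.5
```

Request:
{"api": "play_rows", "payload": {"motion": [[[0,0,0,0,0,0.0005,1],[0,0,0,0,0,0.0005,1],[0,0,0,0,0,0.0005,1],[0,0,0,0,0,0.0005,1],[0,0,0,0,0,0,1]]]}}

```text
clock: 18.3
tcp_pos: [637.5, -15.8, -2.4]
ee_rot: [0.0, -0.071, 0.997, -0.0]
force: [0.4, 0.3, -3.9]
opening: 39.4
```

Request:
{"api": "play_rows", "payload": {"motion": [[[0,0,0,0,0,0.0005,1],[0,0,0,0,0,0.0005,1],[0,0,0,0,0,0.0005,1],[0,0,0,0,0,0.0003,1],[0,0,0,0,0,0,1]]]}}

```text
clock: 18.8
tcp_pos: [637.5, -15.8, -4.2]
ee_rot: [-0.0, -0.071, 0.997, -0.0]
force: [0.2, 0.2, -3.8]
opening: 39.3
```

Request:
{"api": "play_rows", "payload": {"motion": [[[0,0,0,0,0,0.0005,1],[0,0,0,0,0,0.0005,1],[0,0,0,0,0,0,1],[0,0,0,0,0,0,1],[0,0,0,0,0,0,1]]]}}

```text
clock: 19.3
tcp_pos: [637.5, -15.8, -5.2]
ee_rot: [0.0, -0.071, 0.997, -0.0]
force: [-0.7, -0.9, -3.5]
opening: 39.1
```

Request:
{"api": "play_rows", "payload": {"motion": [[[0,0,0,0,0,0.0005,1],[0,0,0,0,0,0.0005,1],[0,0,0,0,0,0,1],[0,0,0,0,0,0,1],[0,0,0,0,0,0,1]]]}}

```text
clock: 19.8
tcp_pos: [637.6, -15.8, -5.7]
ee_rot: [0.0, -0.071, 0.997, -0.0]
force: [-2.7, 0.6, 0.8]
opening: 39.3
```

Request:
{"api": "play_rows", "payload": {"motion": [[[0,0,0,0,0,0.0005,1],[0,0,0,0,0,0.0005,1],[0,0,0,0,0,0,1],[0,0,0,0,0,0,1],[0,0,0,0,0,0,1]]]}}

```text
clock: 20.3
tcp_pos: [637.6, -15.8, -5.7]
ee_rot: [0.0, -0.071, 0.997, -0.0]
force: [-5.6, 1.9, 8.0]
opening: 39.3
```

Request:
{"api": "play_rows", "payload": {"motion": [[[0,0,0,0,0,-0.0008,1],[0,0,0,0,0,0,0],[0,0,0,0,0,0,-0.5],[0,0,0,0,0,0,-1],[0,0,0,0,0,0,-1]]]}}

```text
clock: 20.8
tcp_pos: [637.7, -15.8, -6.5]
ee_rot: [0.0, -0.071, 0.997, -0.0]
force: [-0.1, -0.2, -0.1]
opening: 83.3
```

Request:
{"api": "play_rows", "payload": {"motion": [[[0,0,0,0,0,-0.01,-1],[0,0,0,0,0,-0.02,-1],[0,0,0,0,0,-0.03,-1],[0,0,0,0,0,-0.03,-1],[0,0,0,0,0,-0.025,-1]]]}}

```text
clock: 21.3
tcp_pos: [638.1, -15.8, 111.5]
ee_rot: [0.001, -0.071, 0.997, -0.0]
force: [0.9, -0.6, 0.0]
opening: 85.1
```

Run:
```python
from h import *
X=np.array([.9898,.1426,0]);Y=np.array([-.1426,.9898,0])
t=cap('wrist','w8.png'); im=t['pixels']; h=cv2.cvtColor(im,cv2.COLOR_BGR2HSV); p=manip.get_obs()['tcp_pos']
go(0,0,0,98.2); print('tcp XY',p@X,p@Y, 'pred block top ctr',proj(t,[X*631+Y*-107+[0,0,55]]))
g=cv2.cvtColor(im,cv2.COLOR_BGR2GRAY)
print('col profile r250',g[250,200:440:4]); 
# rows along centre line of the channel
print('row profile c318',g[0:480:6,318])
```

```text
at [640.5 -16.1 116.3] turn [0.005 0.01  1.57 ] shift mm [ 107.3 -631.7  116.3] j6 -0.08
tcp XY 631.7094394074379 -107.32134001432287 pred block top ctr [[321.09309424 239.46834403]]
col profile r250 [134 137 139 140 137 133 132 137 138 139 140 141 125 114  78  78  82  81
  80  69 178 180 101  74 238 237 236 238 237 238 237 238 238 238 238 236
 236 238  71 202 209 202  82 236 235 235 167  77 140 143 148 146 138 133
 136 134 137 144 144 139]
row profile c318 [ 34  36  36  36  36  36  37  37  38  36  39  38  38  39 105 106 105 105
 105 103 105 102  74  36  73 130 129 129 129 130 130 131 131 130 131 130
 236 236 237 238 237 238 238 238 238 226 220 221 221 222 237 230 238  47
  46  44  43  43  31  29  29  28  26  39  40  39  27  27  28  26  26  11
  10  10   9  10  10  10   9   9]
```

Request:
{"api": "play_rows", "payload": {"motion": [[[0,0,0.143,0,0,0,-1],[0,0,0.143,0,0,0,-1],[0,0,0.143,0,0,0,-1],[0,0,0.143,0,0,0,-1],[0,0,0.143,0,0,0,-1]]]}}

```text
clock: 21.85
tcp_pos: [637.7, -15.8, 109.3]
ee_rot: [0.001, 0.285, 0.958, -0.0]
force: [0.3, 0.1, -1.0]
opening: 85.3
```

Request:
{"api": "play_rows", "payload": {"motion": [[[0,0,0.143,0,0,0,-1],[0,0,0.143,0,0,0,-1],[0,0,0.143,0,0,0,-1],[0,0,0.143,0,0,0,-1],[0,0,0.143,0,0,0,-1]]]}}

```text
clock: 22.35
tcp_pos: [637.6, -15.8, 109.3]
ee_rot: [0.001, 0.603, 0.798, -0.0]
force: [-0.8, 0.2, 0.3]
opening: 85.4
```

Request:
{"api": "play_rows", "payload": {"motion": [[[0,0,0.143,0,0,0,-1],[0,0,0,0.034,0,0,-1],[0,0,0,0.034,0,0,-1],[0,0,0,0.034,0,0,-1],[0,0,0,0.034,0,0,-1]]]}}

```text
clock: 22.85
tcp_pos: [618.5, 120.1, 109.3]
ee_rot: [0.001, 0.656, 0.755, 0.0]
force: [0.8, 0.2, 0.6]
opening: 85.8
```

```bash
cat > meas.py <<'E'
from h import *
X=np.array([.9898,.1426,0]);Y=np.array([-.1426,.9898,0])
def boxes():
    for n in('wrist','top','side'):
        t=cap(n); h=cv2.cvtColor(t['pixels'],cv2.COLOR_BGR2HSV)
        red=((h[...,1]>130)&((h[...,0]<8)|(h[...,0]>172))).astype(np.uint8)
        blue=((h[...,1]>100)&(abs(h[...,0].astype(int)-112)<14)).astype(np.uint8)
        roi={'wrist':(0,0,640,480),'top':(255,185,395,255),'side':(260,200,332,305)}[n]
        for k,m,z in(('red',red,101),('blue',blue,55)):
            mm=np.zeros_like(m); a,b,c,d=roi; mm[b:d,a:c]=m[b:d,a:c]
            cs=cv2.findContours(mm,0,2)[0]
            if not cs: print(n,k,'none'); continue
            cc=max(cs,key=cv2.contourArea); r=cv2.minAreaRect(cc); W=plane(t,cv2.boxPoints(r),z)
            print(n,k,cv2.boundingRect(cc),cv2.contourArea(cc),'X',(W@X).round(1),'Y',(W@Y).round(1))
    p=manip.get_obs()['tcp_pos']; print('tcp',p,p@X,p@Y)
E
python3 -c "
from meas import *
boxes(); go(0,0,0,98.2)"
```

```text
wrist red (295, 213, 29, 84) 2128.0 X [600.7 600.7 649.4 649.4] Y [16.6 31.4 31.3 15.4]
wrist blue (278, 177, 68, 113) 4722.0 X [588.5 588.6 667.5 667.3] Y [ 2.9 45.7 47.1 -0.2]
top red (276, 218, 7, 15) 61.0 X [638.  638.4 602.7 602.3] Y [30.9 16.9 15.5 29.4]
top blue (271, 218, 20, 25) 216.0 X [644.8 646.2 586.8 585.4] Y [48.4  3.3  1.  45.8]
side red (279, 250, 18, 17) 205.5 X [638.8 652.1 609.5 597.6] Y [71.4 15.6  8.3 64.4]
side blue (272, 259, 33, 25) 464.0 X [658.2 675.2 591.6 578.3] Y [85.2  3.8 -4.3 77.1]
tcp [618.39978196 120.86101517 109.05371483] 629.3268849507691 31.444423907696898
at [618.4 120.9 109.1] turn [ 0.001  0.    -0.   ] shift mm [ -31.4 -629.3  109.1] j6 -1.87
```

Request:
{"api": "play_rows", "payload": {"motion": [[[0,0,0,-0.007,0,0.01,-1],[0,0,0,0,0,0.02,-1],[0,0,0,0,0,0.02,-1],[0,0,0,0,0,0.015,-1],[0,0,0,0,0,0.009,-1]]]}}

```text
clock: 23.5
tcp_pos: [618.7, 109.9, 32.5]
ee_rot: [-0.0, 0.657, 0.754, -0.001]
force: [-0.3, 0.3, 0.4]
opening: 85.4
```

Request:
{"api": "play_rows", "payload": {"grip_force": 25, "motion": [[[0,0,0,0,0,0,0.2],[0,0,0,0,0,0,0.5],[0,0,0,0,0,0,1],[0,0,0,0,0,0,1],[0,0,0,0,0,0,1]]]}}

```text
clock: 24.0
tcp_pos: [620.0, 112.3, 35.4]
ee_rot: [0.001, 0.656, 0.755, 0.001]
force: [-1.1, -0.6, 1.3]
opening: 15.3
```

Request:
{"api": "play_rows", "payload": {"motion": [[[0,0,0,-0.003,0,0,1],[0,0,0,-0.006,0,0,1],[0,0,0,-0.006,0,0,1],[0,0,0,-0.006,0,0,1],[0,0,0,-0.004,0,0,1]]]}}

```text
clock: 24.5
tcp_pos: [623.8, 86.7, 35.4]
ee_rot: [0.001, 0.656, 0.755, 0.001]
force: [-2.0, 2.3, 4.6]
opening: 15.8
```

Request:
{"api": "play_rows", "payload": {"motion": [[[0,0,0,-0.004,0,0,1],[0,0,0,-0.004,0,0,1],[0,0,0,-0.003,0,0,1],[0,0,0,-0.002,0,0,1],[0,0,0,-0.002,0,0,1]]]}}

```text
clock: 25.0
tcp_pos: [626.0, 72.0, 35.4]
ee_rot: [0.001, 0.656, 0.755, 0.001]
force: [-0.1, 3.1, 5.2]
opening: 15.5
```

Request:
{"api": "play_rows", "payload": {"motion": [[[0,0,0,-0.0015,0,0,1],[0,0,0,-0.0015,0,0,1],[0,0,0,-0.0015,0,0,1],[0,0,0,-0.0015,0,0,1],[0,0,0,-0.0015,0,0,1]]]}}

```text
clock: 25.5
tcp_pos: [627.1, 64.7, 35.4]
ee_rot: [0.001, 0.656, 0.755, 0.001]
force: [0.6, 1.8, 4.4]
opening: 15.3
```

Request:
{"api": "play_rows", "payload": {"motion": [[[0,0,0,-0.001,0,0,1],[0,0,0,-0.001,0,0,1],[0,0,0,-0.001,0,0,1],[0,0,0,-0.001,0,0,1],[0,0,0,-0.001,0,0,1]]]}}

```text
clock: 26.0
tcp_pos: [627.7, 60.8, 35.4]
ee_rot: [0.0, 0.656, 0.755, 0.001]
force: [-1.3, 6.4, 5.2]
opening: 15.6
```

Request:
{"api": "play_rows", "payload": {"motion": [[[0,0,0,-0.0006,0,0,1],[0,0,0,-0.0006,0,0,1],[0,0,0,-0.0006,0,0,1],[0,0,0,-0.0006,0,0,1],[0,0,0,-0.0006,0,0,1]]]}}

```text
clock: 26.5
tcp_pos: [628.1, 57.8, 35.4]
ee_rot: [0.001, 0.656, 0.755, 0.001]
force: [-0.6, 6.0, 5.2]
opening: 15.8
```

Request:
{"api": "play_rows", "payload": {"motion": [[[0,0,0,-0.0004,0,0,1],[0,0,0,-0.0004,0,0,1],[0,0,0,-0.0004,0,0,1],[0,0,0,-0.0004,0,0,1],[0,0,0,-0.0004,0,0,1]]]}}

```text
clock: 27.0
tcp_pos: [628.4, 55.9, 35.4]
ee_rot: [0.001, 0.656, 0.755, 0.001]
force: [-0.2, 5.9, 6.0]
opening: 15.7
```

Request:
{"api": "play_rows", "payload": {"motion": [[[0,0,0,-0.0003,0,0,1],[0,0,0,-0.0003,0,0,1],[0,0,0,-0.0003,0,0,1],[0,0,0,-0.0003,0,0,1],[0,0,0,-0.0003,0,0,1]]]}}

```text
clock: 27.5
tcp_pos: [628.5, 55.7, 35.4]
ee_rot: [-0.0, 0.656, 0.755, 0.002]
force: [-2.5, 11.6, 6.5]
opening: 15.3
```

Request:
{"api": "play_rows", "payload": {"motion": [[[0,0,0,-0.0003,0,0,1],[0,0,0,-0.0003,0,0,1],[0,0,0,-0.0003,0,0,1],[0,0,0,0,0,0,1],[0,0,0,0,0,0,1]]]}}

```text
clock: 28.0
tcp_pos: [628.4, 55.7, 35.4]
ee_rot: [-0.0, 0.656, 0.755, 0.002]
force: [-2.4, 12.6, 6.6]
opening: 15.6
```

Request:
{"api": "play_rows", "payload": {"motion": [[[0,0,0,-0.0004,0,0,1],[0,0,0,-0.0004,0,0,1],[0,0,0,-0.0004,0,0,1],[0,0,0,0,0,0,1],[0,0,0,0,0,0,1]]]}}

```text
clock: 28.5
tcp_pos: [628.5, 55.8, 35.4]
ee_rot: [-0.001, 0.656, 0.755, 0.003]
force: [-3.4, 17.0, 8.6]
opening: 15.8
```

Request:
{"api": "play_rows", "payload": {"motion": [[[0,0,0,0,0,0,0.3],[0,0,0,0,0,0,0],[0,0,0,0,0,0,-0.5],[0,0,0,0,0,0,-1],[0,0,0,0,0,0,-1]]]}}

```text
clock: 29.0
tcp_pos: [627.9, 50.9, 34.3]
ee_rot: [0.0, 0.656, 0.755, -0.001]
force: [-0.0, 0.3, -0.2]
opening: 83.6
```

Request:
{"api": "play_rows", "payload": {"motion": [[[0,0,0,0,0,-0.01,-1],[0,0,0,0,0,-0.02,-1],[0,0,0,0,0,-0.025,-1],[0,0,0,0,0,-0.025,-1],[0,0,0,0,0,-0.025,-1]]]}}

```text
clock: 29.5
tcp_pos: [628.1, 51.4, 141.5]
ee_rot: [0.001, 0.656, 0.755, 0.0]
force: [0.4, -0.1, -0.7]
opening: 85.3
```

Run:
```python
from meas import *
boxes()
t=cap('wrist','w9.png'); h=cv2.cvtColor(t['pixels'],cv2.COLOR_BGR2HSV)
for s in(-8,0,8):   # profile along Y at z=55 across jaw / block / stop, 2 mm step
    ys=np.arange(-212,-2,2.); uv=proj(t,[X*(628+s)+Y*y+[0,0,55] for y in ys]).round().astype(int)
    ok=(uv[:,0]>=0)&(uv[:,0]<640)&(uv[:,1]>=0)&(uv[:,1]<480)
    print(s,[(int(y),*map(int,h[v,u])) for y,(u,v),k in zip(ys,uv,ok) if k and (abs(y+177)<8 or abs(y+57)<10)])
```

```text
wrist red (316, 203, 24, 72) 1573.5 X [602.2 602.3 649.7 649.6] Y [-42.2 -28.1 -27.5 -42.5]
wrist blue (297, 171, 60, 101) 3674.0 X [588.8 588.9 667.3 667.2] Y [-56.5 -13.8 -11.7 -58.3]
top red (299, 215, 7, 14) 64.0 X [637.5 635.  603.  605.5] Y [-29.9 -44.4 -39.2 -24.7]
top blue (293, 213, 20, 26) 207.0 X [649.5 648.9 586.4 587. ] Y [-12.1 -55.9 -55.1 -11.6]
side red (284, 235, 16, 17) 198.5 X [652.4 613.6 601.2 638.7] Y [-42.4 -49.   10.7  17. ]
side blue (277, 244, 32, 24) 430.5 X [660.6 674.2 590.6 580.7] Y [ 24.9 -56.  -57.9  22.6]
tcp [629.42465465  51.70115374 142.56100814] 630.3771076935927 -38.58215378111559
-8 [(-184, 109, 25, 114), (-182, 112, 25, 111), (-180, 115, 25, 110), (-178, 111, 25, 104), (-176, 113, 17, 132), (-174, 111, 19, 132), (-172, 110, 18, 131), (-170, 111, 19, 132), (-66, 117, 18, 139), (-64, 117, 18, 139), (-62, 117, 18, 139), (-60, 115, 20, 140), (-58, 116, 16, 124), (-56, 111, 177, 95), (-54, 111, 175, 96), (-52, 111, 178, 96), (-50, 111, 178, 96), (-48, 111, 173, 96)]
0 [(-184, 115, 24, 115), (-182, 111, 23, 112), (-180, 110, 28, 109), (-178, 111, 27, 96), (-176, 111, 19, 137), (-174, 113, 17, 136), (-172, 111, 19, 137), (-170, 111, 19, 137), (-66, 117, 17, 137), (-64, 113, 17, 137), (-62, 113, 17, 135), (-60, 114, 19, 136), (-58, 117, 18, 126), (-56, 111, 173, 96), (-54, 112, 175, 99), (-52, 112, 175, 99), (-50, 111, 175, 96), (-48, 111, 175, 96)]
8 [(-184, 110, 26, 116), (-182, 109, 25, 113), (-180, 115, 25, 111), (-178, 113, 26, 87), (-176, 113, 18, 128), (-174, 117, 18, 131), (-172, 114, 19, 132), (-170, 111, 19, 131), (-66, 111, 16, 164), (-64, 117, 19, 133), (-62, 113, 17, 132), (-60, 114, 19, 133), (-58, 117, 20, 130), (-56, 111, 171, 94), (-54, 111, 174, 97), (-52, 111, 170, 96), (-50, 112, 174, 95), (-48, 112, 173, 96)]
```

```bash
python3 -c "
from station import manip
print(manip.close_job())"
```

```text
the job is handed in; nothing more can be done
None
```

I slid the stop back about 150 mm by its red grip and laid the aluminium block lengthways in the channel. I felt the contact with the bed before letting go. I then slid the stop up by its grip until the block met the jaw. The arm stopped advancing there while the push rose from 6 to 17 N. I let go, raised the gripper clear and handed the job in at about 29.5 s of the 69 s allowed.

**Last checks:**
- **Fit:** the final wrist picture shows the jaw–block edge at fixture-direction coordinate -177.5 mm and the block–stop edge at -57 mm. That is about 120 mm apart, the block's length. All three lines I sampled showed no gap, only a dark seam about a pixel wide at the jaw.
- **Seating:** after release, before the stop was slid up, the block sat in the channel between the two guide strips.
- **Robot:** the last force reading was about 0 N, with the gripper open and clear above everything.

**Problems and disagreements:**
- **First grasp missed:** my first grasp closed just above the grip tab without touching it. Both the wrist and side cameras put the real fingertips about 40 mm above the reported TCP, so I used that offset afterwards. It held: the grip read about 15.5 mm on the 16 mm tab, the block gripped at 39 mm, and bed contact came at the predicted height.
- **Wrong rotation on approach:** on the way to the block the tool turned towards its last-joint limit and lost a few degrees and some travel. I turned it the other way round and corrected it.
- **Stop position after pull-back:** one top-camera reading put the stop 11 mm further back than the arm's own position. Later readings from the wrist and top cameras agreed with the arm.
- **Channel centre:** the wrist and top cameras differed by about 5 mm on the channel's centre line. I followed the wrist view.
- **Not checked:** I did not look at the black block, the spray can or the mallet again at the end, but no move went near them.

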